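Open the slide-cover case and put the setting blocks away

TASK

Put the two steel setting blocks away in their wooden case. A lip traps the case's blue cover: press down on the cover's tail, behind the orange ramp, so that its other end tips up, draw the cover endwise over the lip until all of it has passed the lip and lies flat on the run-out rest, and leave it there. Then drop the blocks one at a time into the two pockets, one in each (either way round), so that they lie flat on the pocket floors; do not disturb the sanding block, blue screwdriver and tape roll nearby.

Things in the scene. Friction and masses are not known exactly. Their poses are not given: they have to be found in the camera images.
- case: Pale wooden case, 100 mm wide (x), 447 mm long (y), 50 mm high, fixed to the bench. Origin on the bench below the middle of the lip; z up. The cover is drawn out towards the case's -y. Pocket deck under the cover: y +5 to +137 mm, top z 32 mm. Side walls at x +-42 to +-50 mm, y -230 to +149 mm, top z 50 mm (inner width 84 mm); none round the cover's tail.
- lip (a point): Middle of the top of the lip, a crossbar of darker wood at case y -5 to +5 mm, top z 42 mm, which bars the cover's way. Once its nose is past it the cover rests on the lip and need only be pushed, not pressed; near the end it tips over the lip and its tail rises about 10 mm.
- rest (a point): Centre of the top of the run-out rest, a flat deck at case y -230 to -5 mm, top z 37 mm (5 mm below the lip's top), where the cover shall finally lie.
- fulcrum (a point): Middle of the pocket deck's end edge (case y +137 mm, z 32 mm), about which the cover tips. Beyond it, under the cover's tail, there is only a 12 mm high foot with a rubber buffer (top z 16 mm, case y 198 to 212 mm). Over this edge two steel clips reach over the cover's sides (z 45 to 50 mm), 64 mm open between them: the cover can tip and slide through, but not be lifted out.
- cover: Loose blue plate, 80 mm wide (x), 200 mm long (y), 8 mm thick, 0.2 to 0.33 kg, lying on the pocket deck, axes along the case's. Origin at the centre of its underside, at first 108 to 111 mm along the case's +y from the case's origin. Nose at -y (3 to 6 mm from the lip at first), tail at +y, overhanging the deck by 71 to 74 mm. Behind the orange ramp its top is flat, y +60 to +100 mm.
- ramp_face (a point): Middle of the foot of the ramp's upright face, which looks to the tail (cover x 0, y +60 mm, z 8 mm). The orange ramp, 46 mm wide, rises from the plate's top at y +12 mm to 18 mm above it at this face. Closed fingertips behind the face can push the cover towards its nose.
- cover_push (a point): Middle of the ribbed press area on the cover's top, behind the ramp (cover x 0, y +80 mm, z 8 mm). Pressing it down 5 to 8 mm takes about 2 N and raises the nose 13 to 21 mm.
- cover_nose (a point): Lower edge of the cover's nose (cover x 0, y -100 mm, z 0).
- pocket_near_lip (a point): Centre of the floor of the pocket nearer the lip (case y +51.5 mm, z 8 mm). The pocket is 66 mm along the case's x and 41 mm along its y, 24 mm deep, under the cover at the start.
- pocket_near_tail (a point): The same for the other pocket (case y +104.5 mm, z 8 mm).
- block_a: Ground grey steel setting block, 35 (its x) x 60 (its y) x 22 mm (z), 0.35 kg, two dark holes in its top, flat on the bench left of the case. Origin at the centre of its underside. It fits a pocket with its 60 mm side along the case's x, that is turned a quarter turn to the case, with 3 mm of play all round, and then lies 2 mm below the pocket deck. Grip it across the 35 mm sides.
- block_b: A second block, the same as block_a; both pockets fit both blocks.
- toggle_fixture: Pale wooden clamping fixture with a red-handled toggle clamp, fixed between the blocks and the case, nothing to do with this job. Origin near the bench below its middle. It fills about 95 mm either way in x and 116 mm in y; base 18 mm high, upright red handle up to z 151 mm: carry things over it with the fingertips above 0.2 m.
- sanding_block: Brown sanding block, 56 x 90 x 28 mm, bystander. Origin at the centre of its underside.
- screwdriver_blue: Blue-handled screwdriver, 172 mm long, bystander. Origin at the centre of its underside.
- tape_roll: Beige roll of tape, 100 mm across, 25 mm high, bystander. Origin at the centre of its underside.
Mind the look-alikes: they are no part of the job. What is shaped like the block_a but red is not meant.

How it is judged:
By the outcome, as a careful person would: the job done as asked, in the order asked, and still so for the second after the job is handed in, with the robot touching nothing.
It also fails if it takes over 72 s, if anything falls off the work surface, if the arm or the gripper's body presses on something with over 40 N, if the wrist force passes 120 N, or if a joint passes its speed limit or range.

ROBOT

A 6-joint arm with a two-finger parallel gripper is mounted at the origin on a cart in front of the work surface, level with it; the furniture and walls round the work are solid. World frame = base frame: x ahead of the robot, y to its left, z up, the work surface at z = 0. Lengths are in m, angles in rad, forces in N, time in s.
With the tool pointing down it reaches from about 0.3 to 0.85 m from the base axis. Payload 4.2 kg.
Tool frame: the origin (TCP) lies between the finger pads; the fingertips stand 8 mm ahead of it and the grasp point (between the pads) lies 11 mm behind it; z points along the fingers, y is the line along which they close (so a half turn about z gives the same grasp; the last joint's range is limited). The gripper opens to 91 mm and grips with 3 to 60 N. Pads are 32 mm wide; open, the fingers measure 118 mm over their backs; the gripper's body (76 mm by 178 mm) begins 60 mm behind the grasp point.
Start: joints at [-1.259, 0.32, 1.565, -0, 1.257, -0.02], TCP at [0.187, -0.544, 0.222] pointing down, gripper open.
Joint ranges: [-3.11, 3.11], [-0.84, 2.01], [0.21, 2.61], [-1.34, 4.49], [0.05, 2.63], [-2.56, 2.56]. Speed limits (rad/s): [2.57, 2.57, 3.14, 3.14, 3.14, 3.14].

INTERFACE

Orientations are given as a unit quaternion [x, y, z, w].
In Python, from bench import sensors, imaging, env gives the robot as it stands.
- The arm moves only by the tool servo_tool, never from a script. Its argument "commands" is a list of rows, each a list of 2 entries, a list of its own where there are three numbers: the shift along the world's x, y, z in a scale on which 1.0 is 300 mm, then the turn, a rotation vector about the world's x, y, z in parts of the range, where 1.0 means 90 degrees. A call has 1 to 5 rows; each row is the pose to reach, as a shift and turn from the pose commanded when the call began; what a row does not reach only later rows make up. A row lasts 1/12 s, in which the tool goes at most 41.7 mm and 7.16 degrees, less where a joint would pass 70% of its speed; a pose out of reach is approached as far as the arm can. A call with a gripper value outside its range is refused whole. "jaw" is the closure, from 0 (fully open) to 1 (shut), set as the call begins (left out, the last holds). The fingers move at their own pace and stop on an object; the grip force is fixed at half the most. Time passes only in rows, so rows that repeat a pose let the fingers close. It gives the time, the measured TCP pose, the force, the opening and the grip force at its end, in the units of the state.
- sensors.sense(): the state, without advancing time (a new reading comes with each control period).
- imaging.camera(name): name is "scene" or "side" or "wrist"; returns (picture, depth): 384x512x3 uint8, red, green, blue; 384x512 float32, m along the optical axis (not along the pixel's ray), 0 where there is no reading.
- imaging.calibration(name): a dict with "camera_matrix" (3x3 intrinsics, pixels), "R" (3x3) and "t" (3): a world point X has camera coordinates R X + t; the wrist camera has in their place "mount" (4x4, takes a point from camera to tool coordinates, whose origin is the TCP and whose axes are the flange's). Camera axes: x right, y down, z forward; pixel columns grow to the right and rows downward; lengths in m; the calibration is good to about 2 mm. A picture is of the moment at which its call begins: read the wrist's pose just before it. calibration takes no time and is no camera call.
- env.hand_in(): hands the job in; it is judged then, once.
The state is a dict: "time_s": time; "joint_pos": joint angles; "joint_vel": joint speeds; "effort": joint torques, N m; "eef_pos": TCP position; "orientation": TCP orientation; "ft_force": force on the tool from outside, world axes, zero at the start; "ft_torque": the same for the moment, N m; "grip_width": opening from 0.0 (shut) to 1.0 (fully open); "finger_force": force on a finger pad.
Only numpy, scipy, OpenCV 4.12 (cv2) and the standard library are available. Lean on these libraries where they do the work, as an engineer would, in place of code of your own. Each camera call takes 0.05 s, during which the arm holds its last target. There are 200 camera calls.

## Working session

There is one attempt and no reset: what is moved stays moved. The work goes in short steps, Python scripts to look and compute and a tool call to move; the robot and the scene stay as the last step left them, time stands still between calls to the robot, and variables do not carry over. Pictures are saved under pics/ and viewed, at most 10 in all, crops included, and the job is handed in when it is done.

Besides the shell and the picture viewer there is one more tool, called after "Call:" as name([rows], argument=value, ...), one row to a line, values as JSON. servo_tool: Moves the arm, as the interface text tells. Its arguments: {"type":"object","properties":{"commands":{"type":"array","items":{"type":"array"}},"jaw":{"type":"number"}},"required":["commands"]}

```bash
mkdir -p pics; ls; python3 - <<'E'
from bench import sensors, imaging
import cv2,numpy as np
s=sensors.sense();print(s)
for n in("scene","side"):
    p,d=imaging.camera(n);np.savez(f"{n}0.npz",p=p,d=d)
    cv2.imwrite(f"pics/{n}0.png",cv2.resize(p[:,:,::-1],(800,600),interpolation=cv2.INTER_CUBIC))
    print(n,imaging.calibration(n))
E
```

```text
pics
{'time_s': 0.0, 'joint_pos': array([-1.25898169e+00,  3.20251240e-01,  1.56568561e+00, -1.02421668e-05,
        1.25737786e+00, -2.00030429e-02]), 'joint_vel': array([ 0.0012926 , -0.00118298, -0.0023788 ,  0.00060381,  0.00095122,
       -0.00209587]), 'effort': array([ 8.51757650e-04, -4.12456870e+01, -2.31975693e+01,  7.29713473e-02,
        4.58960503e-02, -1.33283406e-04]), 'eef_pos': array([ 0.18715755, -0.54316548,  0.22114106]), 'orientation': array([ 9.86268042e-01,  1.65150261e-01, -1.30002549e-04, -8.51173468e-04]), 'ft_force': array([-0.85412705, -0.20198228,  0.54180794]), 'ft_torque': array([ 0.0280496 , -0.00111482, -0.01928381]), 'finger_force': 0.0, 'grip_width': 1.0013407013623685}
scene {'camera_matrix': array([[464.23442198,   0.        , 255.98335806],
       [  0.        , 464.23442198, 189.34345289],
       [  0.        ,   0.        ,   1.        ]]), 'R': array([[-0.8735435 , -0.48639085, -0.01859273],
       [-0.31976129,  0.60224307, -0.73147522],
       [ 0.3669802 , -0.63303019, -0.68161449]]), 't': array([0.42515445, 0.32814178, 1.0446924 ])}
side {'camera_matrix': array([[435.68244637,   0.        , 253.34626184],
       [  0.        , 435.68244637, 193.05034665],
       [  0.        ,   0.        ,   1.        ]]), 'R': array([[ 0.98859652, -0.14960314,  0.01719958],
       [-0.06979704, -0.55641731, -0.82796627],
       [ 0.1334365 ,  0.81732409, -0.56051407]]), 't': array([-0.59808272,  0.00283394,  1.33615773])}
```

View pics/scene0.png

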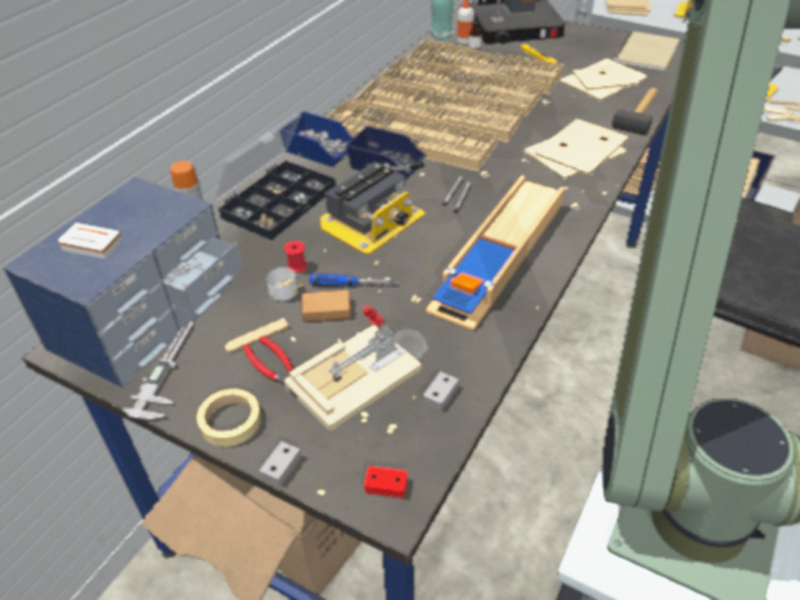

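View pics/side0.png

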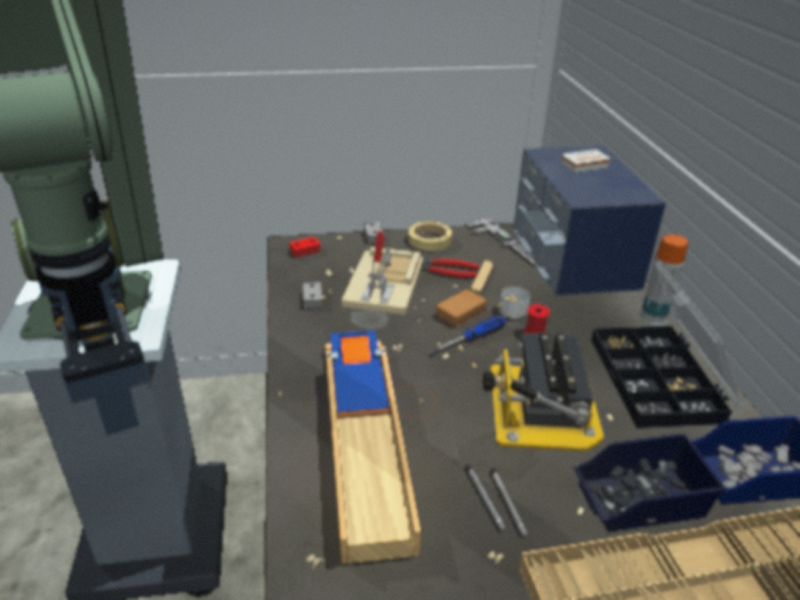

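Scene view (800×600 px): grey blocks at (441,390) and (281,462), each with two dark holes. The red look-alike is at (386,481). The case's tail is at (455,310) and its run-out end at (540,190). Candidates for the blocks are therefore grey (441,390), grey (281,462) and red (386,481, rejected), plus the sanding block at (326,305), which is brown. For the cover, the blue plate is at (475,275) and the blue bins at (385,150) are rejected. Next I measure these and make one close crop.

```bash
cat > h.py <<'E'
import numpy as np,cv2
from bench import sensors,imaging
def cloud(n,d):
    c=imaging.calibration(n);K=c["camera_matrix"];v,u=np.mgrid[:384,:512]
    P=np.stack([(u-K[0,2])/K[0,0]*d,(v-K[1,2])/K[1,1]*d,d],-1)
    if "R" in c: return (P-c["t"])@c["R"]
    from scipy.spatial.transform import Rotation as R
    s=sensors.sense();M=c["mount"]   # call while still
    P=P@M[:3,:3].T+M[:3,3]
    return P@R.from_quat(s["orientation"]).as_matrix().T+s["eef_pos"]
def rect(pts):
    (c,wh,a)=cv2.minAreaRect((pts[:,:2]*1000).astype(np.float32))
    b=cv2.boxPoints((c,wh,a));e=[b[1]-b[0],b[2]-b[1]];L=max(e,key=np.linalg.norm)
    return np.round(c,1),np.round(sorted(wh),1),round(np.degrees(np.arctan2(L[1],L[0]))%180,1),np.round(np.percentile(pts[:,2],[10,50,90])*1000,1),len(pts)
E
python3 - <<'E'
from h import *
for n,seeds in (("scene",{"A":(441,390),"B":(281,462),"red":(386,481)}),("side",{"A":(312,295),"B":(373,232)})):
    z=np.load(n+"0.npz");p,d=z["p"],z["d"];W=cloud(n,d);hsv=cv2.cvtColor(p,cv2.COLOR_RGB2HSV).astype(int)
    for k,(u,v) in seeds.items():
        c=W[int(v*.64),int(u*.64)];m=(np.hypot(*(W-c)[:,:,:2].transpose(2,0,1))<.05)&(W[:,:,2]>.015)&(W[:,:,2]<.03)&(d>0)
        print(n,k,np.round(c,3),rect(W[m]))
    H,S,V=hsv.transpose(2,0,1)
    c=W[int(275*.64),int(475*.64)] if n=="scene" else W[int(385*.64),int(360*.64)]
    near=(np.hypot(*(W-c)[:,:,:2].transpose(2,0,1))<.2)
    m=near&(H>100)&(H<130)&(S>150)&(W[:,:,2]>.034)&(W[:,:,2]<.046);print("cover",np.round(c,3),rect(W[m]))
    o=near&(H<15)&(S>200)&(V>150)&(W[:,:,2]>.042);print("ramp",rect(W[o]))
    w=(np.hypot(*(W-c)[:,:,:2].transpose(2,0,1))<.4)&(H>8)&(H<30)&(S>50)&(W[:,:,2]>.044)&(W[:,:,2]<.056)&(abs(W[:,:,0]-c[0])<.1)
    print("walls",rect(W[w]))
z=np.load("scene0.npz");p=z["p"][:,:,::-1]
a=cv2.resize(p[225:325,150:310],(800,500),interpolation=cv2.INTER_CUBIC);cv2.imwrite("pics/crop1.png",a)
E
```

```text
scene A [ 0.426 -0.032  0.025] (array([431.4, -37.6]), array([35.7, 65.4]), np.float32(88.6), array([18.7, 21.5, 24.2]), 270)
scene B [0.581 0.209 0.021] (array([583.4, 208.4]), array([36.1, 61.6]), np.float32(93.5), array([19.3, 21.5, 24. ]), 342)
scene red [0.421 0.16  0.02 ] (array([424. , 159.8]), array([38.1, 60.1]), np.float32(21.5), array([19.1, 22.2, 24.5]), 368)
cover [ 0.491 -0.304  0.038] (array([ 491.9, -307.2]), array([ 76.8, 201. ]), np.float32(88.1), array([37.9, 40.4, 42.9]), 767)
ramp (array([ 484.6, -251.1]), array([23.8, 47.1]), np.float32(31.7), array([48.6, 51.5, 55.6]), 21)
walls (array([ 503. , -297.1]), array([120.3, 696.6]), np.float32(85.6), array([45.3, 49.3, 52.9]), 558)
side A [ 0.428 -0.049  0.019] (array([429.9, -40.2]), array([34.3, 64.4]), np.float32(87.4), array([17.6, 19.8, 22. ]), 137)
side B [0.578 0.19  0.021] (array([582.7, 201.7]), array([35.3, 67.9]), np.float32(90.9), array([17. , 19.5, 21.4]), 75)
cover [ 0.492 -0.353  0.039] (array([ 492.5, -308.1]), array([ 75.6, 197.9]), np.float32(89.5), array([36.8, 38.6, 40.4]), 948)
ramp (array([ 492.4, -271.9]), array([37.2, 44.2]), np.float32(83.3), array([43.7, 49.3, 55.4]), 186)
walls (array([ 500.1, -328.7]), array([118.3, 650.1]), np.float32(85.9), array([46.3, 48.5, 50.8]), 1058)
```

View pics/crop1.png

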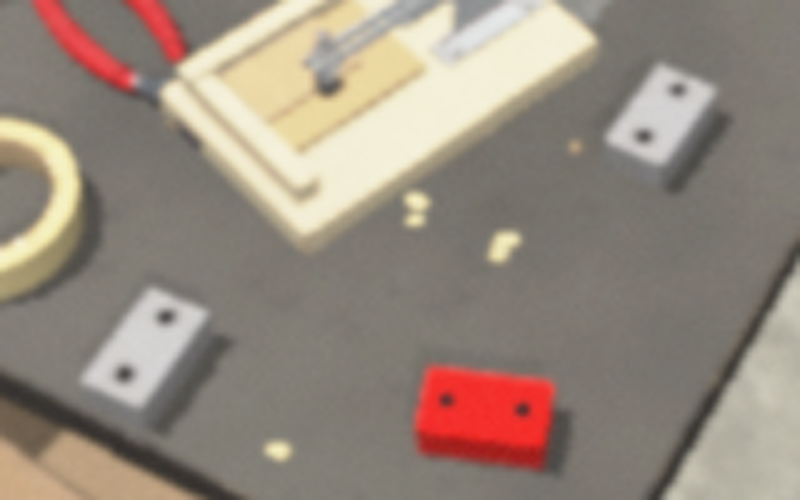

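The crop confirms two light-grey blocks with two holes each, at crop (660,120) and (150,350). The red one at (485,415) is the decoy. I'll move above the case and look with the wrist camera.

The manual's scale: shifts go in shares of 300 mm and turns go in shares of 90 degrees. Converting my numbers, 17.5 cm / 30 = 0.5833, 15 cm / 30 = 0.5, -19.5 degrees / 90 = -0.2167.

Call:
servo_tool([
  [[0.1333,0.1167,0.0333],[0,0,-0.0444]],
  [[0.2667,0.2333,0.0667],[0,0,-0.0889]],
  [[0.3833,0.3333,0.1],[0,0,-0.1333]],
  [[0.4833,0.4167,0.15],[0,0,-0.1778]],
  [[0.5833,0.5,0.2],[0,0,-0.2167]],
], jaw=1)

```text
time_s: 0.52
eef_pos: [0.3411, -0.4102, 0.2715]
orientation: [1.0, -0.006, -0.001, -0.001]
ft_force: [1.3, -1.1, -0.3]
grip_width: 0.665
finger_force: 0.0
```

To row units: 12.7 cm / 30 = 0.4233, 11 cm / 30 = 0.3667.

Call:
servo_tool([
  [[0.1,0.0833,0.0333],[0,0,0]],
  [[0.2,0.1667,0.0667],[0,0,0]],
  [[0.3,0.25,0.1],[0,0,0]],
  [[0.3667,0.3167,0.1333],[0,0,0]],
  [[0.4233,0.3667,0.15],[0,0,0]],
])

```text
time_s: 0.93
eef_pos: [0.4692, -0.3, 0.3178]
orientation: [1.0, -0.003, 0.001, 0.0]
ft_force: [-0.2, -0.8, 0.6]
grip_width: 0.3
finger_force: 0.0
```

Call:
servo_tool([
  [[0,0,0],[0,0,0]],
  [[0,0,0],[0,0,0]],
  [[0,0,0],[0,0,0]],
])

```text
time_s: 1.18
eef_pos: [0.4666, -0.3023, 0.3162]
orientation: [1.0, -0.004, -0.001, -0.0]
ft_force: [-0.5, 0.3, 0.1]
grip_width: 0.081
finger_force: 0.0
```

```bash
python3 - <<'E'
from h import *
s=sensors.sense();print(s['time_s'],s['eef_pos'],s['orientation'],s['joint_vel'].max(),s['ft_force'])
p,d=imaging.camera("wrist");W=cloud("wrist",d);np.savez("w1.npz",p=p,d=d,W=W)
print(imaging.calibration("wrist"))
cv2.imwrite("pics/w1.png",cv2.resize(p[:,:,::-1],(800,600),interpolation=cv2.INTER_CUBIC))
E
```

```text
1.1833 [ 0.46664444 -0.30227104  0.31620749] [ 9.99990484e-01 -4.27843422e-03 -8.47588937e-04 -9.52698137e-05] 0.007116131845417422 [-0.50671516  0.27561046  0.13273466]
{'camera_matrix': array([[320.084282  ,   0.        , 254.50092633],
       [  0.        , 320.084282  , 198.98864618],
       [  0.        ,   0.        ,   1.        ]]), 'mount': array([[-8.57905502e-04, -9.63413608e-01, -2.68017692e-01,
         7.53762448e-02],
       [ 9.99999526e-01, -7.02879901e-04, -6.74362323e-04,
         7.02544343e-04],
       [ 4.61305590e-04, -2.68018143e-01,  9.63413754e-01,
        -1.62460144e-01],
       [ 0.00000000e+00,  0.00000000e+00,  0.00000000e+00,
         1.00000000e+00]])}
```

View pics/w1.png

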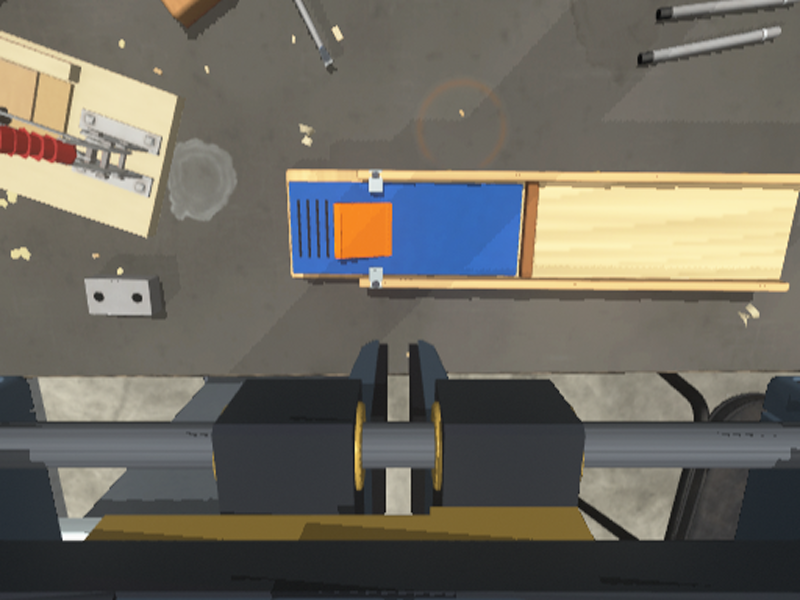

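The wrist view shows the cover from (290,182) to (522,277), the lip at x≈530, the clips at (376,182) and (376,278), the ramp at (335–392, 203–259) and block A at (121,297). I'll measure from these.

```bash
python3 - <<'E'
from h import *
z=np.load("w1.npz");p,W,d=z["p"],z["W"],z["d"];H,S,V=cv2.cvtColor(p,cv2.COLOR_RGB2HSV).astype(int).transpose(2,0,1)
v,u=np.mgrid[:384,:512]
m=(H>100)&(H<130)&(S>150)&(W[...,2]>.03)&(W[...,2]<.048);print("cover",rect(W[m]))
m=(H<16)&(S>220)&(V>180)&(v>120)&(v<175)&(u>200)&(u<260);print("ramp",rect(W[m]))
m=(u>40)&(u<110)&(v>170)&(v<205)&(W[...,2]>.017);print("A",rect(W[m]))
# wall edge lines (top z~50): fit inner/outer
w=(v>100)&(v<190)&(u>240)&(u<500)&(W[...,2]>.046)&(W[...,2]<.06)
for nm,k in(("far",w&(v<125)),("near",w&(v>170))):
    P=W[k];f=np.polyfit(P[:,1],P[:,0],1);print(nm,len(P),f,"x at y=-.42:",np.polyval(f,-.42),np.percentile(P[:,2],50),P[:,1].min(),P[:,1].max())
for name,pt in dict(lipL=(523,230),lipR=(535,230),nose=(520,230),tail=(290,230),rampface=(335,230),ramptoe=(392,230),end=(790,230),cov_f=(450,182),cov_n=(450,277),clipf=(376,180),clipn=(376,276)).items():
    a,b=int(pt[0]*.64),int(pt[1]*.64);print(name,np.round(W[b,a]*1000,1),p[b,a])
E
```

```text
cover (array([ 493.4, -309.1]), array([ 78.3, 199.2]), np.float32(88.6), array([38.5, 39.5, 40.6]), 6525)
ramp (array([ 492.9, -256.5]), array([ 5.7, 38.4]), np.float32(167.7), array([54.3, 55.3, 57.9]), 12)
A (array([ 469.6, -160.1]), array([ 51.7, 318. ]), np.float32(107.5), array([20.3, 21.6, 22.7]), 991)
far 1680 [0.01682623 0.54438872] x at y=-.42: 0.537321697383534 0.049203349624089704 -0.622576981160891 -0.2859566434442513
near 1542 [0.02215396 0.45563471] x at y=-.42: 0.4463300491837834 0.04917458321481774 -0.6401267706428142 -0.28423746154331636
lipL [ 491.  -412.6   35.1] [79 57 43]
lipR [ 491.5 -422.3   40.1] [143 103  69]
nose [ 491.4 -409.    38.4] [136 146 161]
tail [ 490.4 -202.2   10.5] [233 195 134]
rampface [ 495.3 -250.4   58.1] [252 150  38]
ramptoe [ 492.5 -297.1   37.9] [203 122  74]
end [ 488.9 -646.1   37.2] [244 229 171]
cov_f [ 533.  -348.6   34.7] [127 115  93]
cov_n [ 450.9 -349.4   41.4] [151 122  89]
clipf [ 535.2 -284.9   49.3] [223 231 231]
clipn [ 455.1 -283.2   51.7] [201 212 212]
```

To row units: -14.5 cm / 30 = -0.4833, 7.2 cm / 30 = 0.24, -0.6 degrees / 90 = -0.0067.

Call:
servo_tool([
  [[0.0467,0.1167,-0.05],[0,0,-0.0067]],
  [[0.0933,0.24,-0.0833],[0,0,-0.0067]],
  [[0.0933,0.24,-0.2167],[0,0,-0.0067]],
  [[0.0933,0.24,-0.35],[0,0,-0.0067]],
  [[0.0933,0.24,-0.4833],[0,0,-0.0067]],
])

```text
time_s: 1.65
eef_pos: [0.4946, -0.2305, 0.1708]
orientation: [1.0, -0.01, 0.001, 0.001]
ft_force: [-0.4, -0.9, -0.4]
grip_width: 0.002
finger_force: 0.0
```

To row units: -9.4 cm / 30 = -0.3133, -9 cm / 30 = -0.3.

Call:
servo_tool([
  [[0,0,-0.1333],[0,0,0]],
  [[0,0,-0.2333],[0,0,0]],
  [[0,0,-0.3],[0,0,0]],
  [[0,0,-0.3133],[0,0,0]],
  [[0,0,-0.3133],[0,0,0]],
])

```text
time_s: 2.07
eef_pos: [0.4938, -0.2306, 0.0766]
orientation: [1.0, -0.01, -0.002, -0.001]
ft_force: [-0.2, 0.8, -0.7]
grip_width: 0.001
finger_force: 0.0
```

Call:
servo_tool([
  [[0,0,0],[0,0,0]],
  [[0,0,0],[0,0,0]],
])

```text
time_s: 2.23
eef_pos: [0.4963, -0.2311, 0.0797]
orientation: [1.0, -0.01, 0.002, 0.001]
ft_force: [-0.0, -0.1, -0.2]
grip_width: 0.007
finger_force: 0.0
```

```bash
python3 - <<'E'
from h import *
s=sensors.sense();print(s['time_s'],s['eef_pos'],s['orientation'],s['grip_width'],s['joint_pos'],s['ft_force'])
p,d=imaging.camera("side")
cv2.imwrite("pics/s1.png",cv2.resize(p[170:300,150:330,::-1],(800,578),interpolation=cv2.INTER_CUBIC))
E
```

```text
2.2333 [ 0.49634133 -0.23111006  0.0796662 ] [ 9.99949507e-01 -9.88266263e-03  1.60751143e-03  8.55775608e-04] 0.006756288172532953 [-4.56686643e-01  4.05273797e-01  1.82953428e+00 -1.96578076e-04
  9.03145632e-01  1.13399679e+00] [-0.03124966 -0.08202369 -0.20696981]
```

View pics/s1.png

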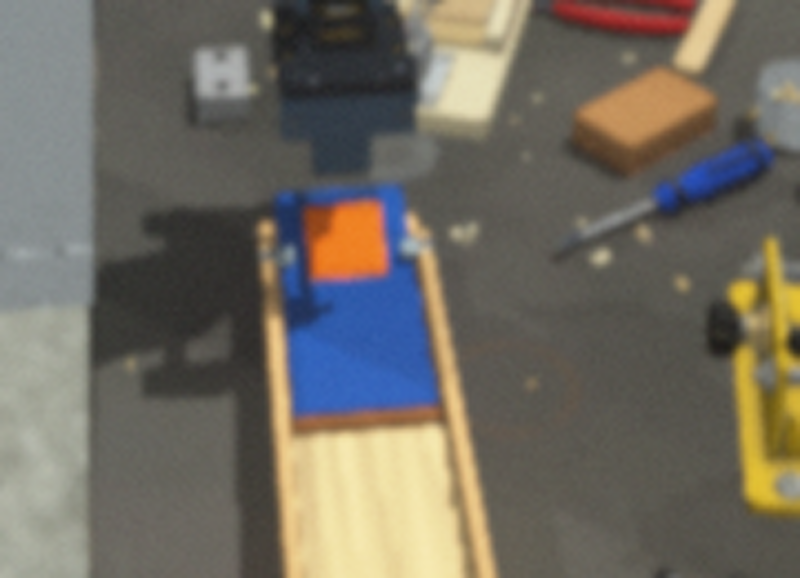

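To row units: -2.8 cm / 30 = -0.0933, -2.5 cm / 30 = -0.0833.

Call:
servo_tool([
  [[0,0,-0.05],[0,0,0]],
  [[0,0,-0.0833],[0,0,0]],
  [[0,0,-0.0933],[0,0,0]],
  [[0,0,-0.0933],[0,0,0]],
  [[0,0,-0.0933],[0,0,0]],
])

```text
time_s: 2.7
eef_pos: [0.4955, -0.2301, 0.0502]
orientation: [1.0, -0.009, 0.0, 0.0]
ft_force: [0.5, -0.4, 0.2]
grip_width: 0.007
finger_force: 0.0
```

To row units: -0.3 cm / 30 = -0.01, -0.2 cm / 30 = -0.0067.

Call:
servo_tool([
  [[0,0,-0.0033],[0,0,0]],
  [[0,0,-0.0067],[0,0,0]],
  [[0,0,-0.01],[0,0,0]],
  [[0,0,-0.01],[0,0,0]],
  [[0,0,-0.01],[0,0,0]],
])

```text
time_s: 3.12
eef_pos: [0.4957, -0.2301, 0.0472]
orientation: [1.0, -0.01, 0.0, 0.0]
ft_force: [1.3, 0.4, 1.0]
grip_width: 0.006
finger_force: 0.8
```

To row units: -0.3 cm / 30 = -0.01, -0.2 cm / 30 = -0.0067.

Call:
servo_tool([
  [[0,0,-0.0033],[0,0,0]],
  [[0,0,-0.0067],[0,0,0]],
  [[0,0,-0.01],[0,0,0]],
  [[0,0,-0.01],[0,0,0]],
  [[0,0,-0.01],[0,0,0]],
])

```text
time_s: 3.53
eef_pos: [0.4954, -0.23, 0.0438]
orientation: [1.0, -0.01, 0.0, 0.0]
ft_force: [1.3, 0.1, 1.6]
grip_width: 0.004
finger_force: 0.8
```

To row units: -0.1 cm / 30 = -0.0033.

Call:
servo_tool([
  [[0,0,-0.0033],[0,0,0]],
  [[0,0,-0.0033],[0,0,0]],
  [[0,0,-0.0033],[0,0,0]],
])

```text
time_s: 3.78
eef_pos: [0.4953, -0.23, 0.0428]
orientation: [1.0, -0.01, -0.0, 0.0]
ft_force: [0.6, 1.2, 1.7]
grip_width: 0.004
finger_force: 0.8
```

```bash
cat >> h.py <<'E'
def cover(n="side"):
    s=sensors.sense();print(s['time_s'],s['eef_pos'].round(4),s['ft_force'].round(1))
    p,d=imaging.camera(n);W=cloud(n,d);H,S,V=cv2.cvtColor(p,cv2.COLOR_RGB2HSV).astype(int).transpose(2,0,1)
    m=(H>100)&(H<130)&(S>150)&(W[...,2]>.02)&(W[...,2]<.085)&(abs(W[...,0]-.491)<.043)&(W[...,1]<-.19)&(W[...,1]>-.66)&(d>0)
    P=W[m]*1000;print(n,len(P),"y range",np.percentile(P[:,1],[.5,99.5]).round(1))
    for a in range(int(P[:,1].min()),int(P[:,1].max()),20):
        k=(P[:,1]>=a)&(P[:,1]<a+20)
        if k.sum()>8: print(a+10,np.median(P[k,2]).round(1),end="; ")
    print();return p
E
python3 -c "
from h import *
cover('side')"
```

```text
3.7833 [ 0.4953 -0.23    0.0428] [0.6 1.2 1.7]
side 798 y range [-409.1 -218.5]
-400 52.8; -380 50.7; -360 48.0; -340 45.7; -320 43.4; -300 40.8; -240 32.6; -220 31.5;
```

To row units: -1.2 cm / 30 = -0.04, -0.9 cm / 30 = -0.03.

Call:
servo_tool([
  [[0,-0.01,-0.0017],[0,0,0]],
  [[0,-0.02,-0.0017],[0,0,0]],
  [[0,-0.03,-0.0017],[0,0,0]],
  [[0,-0.04,-0.0017],[0,0,0]],
  [[0,-0.04,-0.0017],[0,0,0]],
])

```text
time_s: 4.25
eef_pos: [0.495, -0.2412, 0.0429]
orientation: [1.0, -0.01, -0.0, -0.001]
ft_force: [-0.2, 7.1, 7.2]
grip_width: 0.003
finger_force: 5.6
```

```bash
python3 -c "
from h import *
cover('side')"
```

```text
4.25 [ 0.495  -0.2412  0.0429] [-0.2  7.1  7.2]
side 767 y range [-415.  -225.6]
-406 58.6; -386 55.1; -366 52.0; -346 49.0; -326 45.3; -306 42.6; -286 40.3; -246 32.5; -226 30.0;
```

To row units: -0.9 cm / 30 = -0.03, -0.6 cm / 30 = -0.02.

Call:
servo_tool([
  [[0,0,0.0033],[0,0,0]],
  [[-0.0003,-0.01,0.0033],[0,0,0]],
  [[-0.0003,-0.02,0.0033],[0,0,0]],
  [[-0.0007,-0.03,0.0033],[0,0,0]],
  [[-0.0007,-0.03,0.0033],[0,0,0]],
])

```text
time_s: 4.72
eef_pos: [0.495, -0.2494, 0.0445]
orientation: [1.0, -0.01, -0.0, -0.002]
ft_force: [-0.6, 10.6, 11.9]
grip_width: 0.006
finger_force: 8.0
```

```bash
python3 -c "
from h import *
cover('side')"
```

```text
4.7167 [ 0.495  -0.2494  0.0445] [-0.6 10.6 11.9]
side 804 y range [-423.  -234.2]
-413 57.2; -393 54.2; -373 51.8; -353 48.3; -333 45.9; -313 43.2; -293 40.4; -253 33.9; -233 32.5;
```

To row units: -0.7 cm / 30 = -0.0233, -0.6 cm / 30 = -0.02.

Call:
servo_tool([
  [[0,0,0.0033],[0,0,0]],
  [[-0.0003,-0.0067,0.005],[0,0,0]],
  [[-0.0003,-0.0133,0.0067],[0,0,0]],
  [[-0.0007,-0.02,0.0083],[0,0,0]],
  [[-0.0007,-0.0233,0.0083],[0,0,0]],
])

```text
time_s: 5.18
eef_pos: [0.4949, -0.2568, 0.0467]
orientation: [1.0, -0.01, -0.0, -0.001]
ft_force: [-1.0, 8.0, 9.0]
grip_width: 0.008
finger_force: 5.1
```

```bash
python3 -c "
from h import *
cover('side')"
```

```text
5.1833 [ 0.4949 -0.2568  0.0467] [-1.  8.  9.]
side 902 y range [-431.3 -238.6]
-423 49.5; -403 47.8; -383 46.3; -363 44.8; -343 43.1; -323 41.6; -303 40.0; -283 38.5; -243 35.3;
```

To row units: -3.6 cm / 30 = -0.12, -2.8 cm / 30 = -0.0933.

Call:
servo_tool([
  [[0,0,0.0167],[0,0,0]],
  [[-0.0007,-0.0267,0.02],[0,0,0]],
  [[-0.0013,-0.06,0.0233],[0,0,0]],
  [[-0.002,-0.0933,0.0267],[0,0,0]],
  [[-0.0023,-0.12,0.03],[0,0,0]],
])

```text
time_s: 5.65
eef_pos: [0.494, -0.2959, 0.0547]
orientation: [1.0, -0.01, -0.0, 0.0]
ft_force: [0.8, 0.6, -0.7]
grip_width: 0.005
finger_force: 0.6
```

Call:
servo_tool([
  [[-0.0007,-0.0267,0.0067],[0,0,0]],
  [[-0.0013,-0.0533,0.0133],[0,0,0]],
  [[-0.0017,-0.08,0.02],[0,0,0]],
  [[-0.002,-0.1067,0.0267],[0,0,0]],
  [[-0.0023,-0.1133,0.0267],[0,0,0]],
])

```text
time_s: 6.07
eef_pos: [0.4939, -0.3298, 0.0635]
orientation: [1.0, -0.01, 0.001, 0.001]
ft_force: [-0.3, 0.9, 0.1]
grip_width: 0.004
finger_force: 0.8
```

```bash
python3 -c "
from h import *
cover('side')"
```

```text
6.0667 [ 0.4939 -0.3298  0.0635] [-0.3  0.9  0.1]
side 1213 y range [-501.8 -309.2]
-493 50.6; -473 50.3; -453 49.7; -433 49.2; -413 48.7; -393 48.1; -373 47.5; -353 47.1; -333 45.9; -313 46.0;
```

Call:
servo_tool([
  [[-0.0007,-0.03,0.0017],[0,0,0]],
  [[-0.0013,-0.0633,0.0033],[0,0,0]],
  [[-0.002,-0.0967,0.0033],[0,0,0]],
  [[-0.0027,-0.13,0.0033],[0,0,0]],
  [[-0.0033,-0.1633,0.0033],[0,0,0]],
])

```text
time_s: 6.53
eef_pos: [0.4928, -0.3781, 0.0643]
orientation: [1.0, -0.01, 0.0, 0.0]
ft_force: [0.0, 2.5, 2.2]
grip_width: 0.004
finger_force: 1.2
```

```bash
python3 -c "
from h import *
cover('side')"
```

```text
6.5333 [ 0.4928 -0.3781  0.0643] [0.  2.5 2.2]
side 1419 y range [-547.4 -368.9]
-539 44.2; -519 44.8; -499 45.8; -479 46.6; -459 47.3; -439 47.7; -419 48.8; -399 49.4; -379 50.2; -359 50.2;
```

To row units: -4.9 cm / 30 = -0.1633, -0.04 cm / 30 = -0.0013.

Call:
servo_tool([
  [[-0.0007,-0.03,0],[0,0,0]],
  [[-0.0013,-0.0633,0],[0,0,0]],
  [[-0.002,-0.0967,0],[0,0,0]],
  [[-0.0027,-0.13,0],[0,0,0]],
  [[-0.0033,-0.1633,0],[0,0,0]],
])

```text
time_s: 7.0
eef_pos: [0.4913, -0.4272, 0.0636]
orientation: [1.0, -0.01, -0.0, 0.0]
ft_force: [0.3, 1.3, -1.1]
grip_width: 0.006
finger_force: 0.5
```

To row units: -3.4 cm / 30 = -0.1133, -3.1 cm / 30 = -0.1033.

Call:
servo_tool([
  [[-0.0007,-0.0267,0],[0,0,0]],
  [[-0.0013,-0.0533,0],[0,0,0]],
  [[-0.0017,-0.08,0],[0,0,0]],
  [[-0.002,-0.1033,-0.0033],[0,0,0]],
  [[-0.002,-0.1133,-0.0033],[0,0,0]],
])

```text
time_s: 7.42
eef_pos: [0.491, -0.461, 0.063]
orientation: [1.0, -0.01, 0.0, 0.0]
ft_force: [-0.9, 1.6, 1.5]
grip_width: 0.004
finger_force: 1.1
```

```bash
python3 -c "
from h import *
cover('side')"
```

```text
7.4167 [ 0.491 -0.461  0.063] [-0.9  1.6  1.5]
side 1738 y range [-631.7 -456.1]
-623 44.0; -603 44.0; -583 43.8; -563 43.8; -543 43.9; -523 43.8; -503 43.9; -483 44.2; -463 43.5;
```

Call:
servo_tool([
  [[0,0.0167,0],[0,0,0]],
  [[0,0.0267,0.0833],[0,0,0]],
  [[-0.0067,0.05,0.2167],[0,0,0]],
  [[-0.0167,0.1,0.3333],[0,0,0]],
  [[-0.0333,0.2,0.4167],[0,0,0]],
], jaw=0)

```text
time_s: 7.88
eef_pos: [0.4821, -0.4022, 0.1911]
orientation: [1.0, -0.01, 0.002, 0.003]
ft_force: [0.7, 0.2, 0.8]
grip_width: 0.337
finger_force: 0.0
```

```bash
python3 - <<'E'
from h import *
for n in("scene","side"):
    z=np.load(n+"0.npz");W=cloud(n,z["d"]);P=W[(z["d"]>0)]*1000
    P=P[(P[:,0]>380)&(P[:,0]<720)&(P[:,1]>-170)&(P[:,1]<190)]
    for a,b in((12,50),(50,80),(80,110),(110,170)):
        k=P[(P[:,2]>a)&(P[:,2]<b)];k=k[(k[:,0]>470)] 
        if len(k)>3: print(n,a,b,len(k),np.percentile(k,[2,50,98],axis=0).round(0).tolist())
z=np.load("w1.npz");p,W=z["p"],z["W"];v,u=np.mgrid[:384,:512]
m=(u>45)&(u<108)&(v>170)&(v<206)&(W[...,2]>.018)&(W[...,2]<.028)&(W[...,0]<.465);print("A",rect(W[m]))
E
```

```text
scene 12 50 3266 [[503.0, -136.0, 13.0], [587.0, 19.0, 22.0], [714.0, 181.0, 45.0]]
scene 50 80 253 [[542.0, -72.0, 50.0], [567.0, -45.0, 55.0], [596.0, 39.0, 74.0]]
scene 80 110 45 [[548.0, -66.0, 82.0], [553.0, -54.0, 98.0], [562.0, -42.0, 109.0]]
scene 110 170 85 [[554.0, -55.0, 113.0], [560.0, -36.0, 133.0], [572.0, -27.0, 147.0]]
side 12 50 1644 [[503.0, -159.0, 13.0], [597.0, -34.0, 19.0], [715.0, 172.0, 44.0]]
side 50 80 103 [[540.0, -85.0, 50.0], [563.0, -71.0, 58.0], [594.0, 31.0, 78.0]]
side 80 110 53 [[546.0, -73.0, 81.0], [558.0, -65.0, 99.0], [567.0, -54.0, 109.0]]
side 110 170 71 [[555.0, -58.0, 111.0], [563.0, -50.0, 128.0], [571.0, -37.0, 144.0]]
A (array([431.5, -39.3]), array([35.4, 60.7]), np.float32(87.9), array([20.3, 21.6, 22.7]), 967)
```

To row units: 18 cm / 30 = 0.6, 14 cm / 30 = 0.4667, 35 degrees / 90 = 0.3889.

Call:
servo_tool([
  [[-0.01,0.0833,0.0833],[0,0,0.0778]],
  [[-0.0233,0.2067,0.1167],[0,0,0.1556]],
  [[-0.0367,0.3333,0.1333],[0,0,0.2333]],
  [[-0.05,0.4667,0.1333],[0,0,0.3111]],
  [[-0.0667,0.6,0.1333],[0,0,0.3889]],
])

```text
time_s: 8.3
eef_pos: [0.4606, -0.2182, 0.2287]
orientation: [0.956, 0.294, 0.001, 0.001]
ft_force: [1.7, 0.9, 0.7]
grip_width: 0.708
finger_force: 0.0
```

To row units: 18 cm / 30 = 0.6, 15 cm / 30 = 0.5, 35 degrees / 90 = 0.3889.

Call:
servo_tool([
  [[-0.02,0.1333,0],[0,0,0.0778]],
  [[-0.04,0.2667,0],[0,0,0.1556]],
  [[-0.06,0.4,0],[0,0,0.2333]],
  [[-0.08,0.5,0],[0,0,0.3111]],
  [[-0.1,0.6,0],[0,0,0.3889]],
])

```text
time_s: 8.72
eef_pos: [0.43, -0.038, 0.2282]
orientation: [0.822, 0.569, 0.0, 0.001]
ft_force: [1.0, -0.8, 0.0]
grip_width: 0.996
finger_force: 0.0
```

To row units: 19 degrees / 90 = 0.2111.

Call:
servo_tool([
  [[0,0,0],[0,0,0.0778]],
  [[0,0,0],[0,0,0.1556]],
  [[0,0,0],[0,0,0.2111]],
  [[0,0,0],[0,0,0.2111]],
  [[0,0,0],[0,0,0.2111]],
])

```text
time_s: 9.13
eef_pos: [0.4307, -0.0398, 0.228]
orientation: [0.72, 0.693, 0.0, 0.0]
ft_force: [0.5, -0.6, 0.3]
grip_width: 1.004
finger_force: 0.0
```

```bash
python3 - <<'E'
from h import *
s=sensors.sense();print(s['time_s'],s['eef_pos'],s['orientation'],s['joint_pos'],s['grip_width'])
p,d=imaging.camera("wrist");W=cloud("wrist",d);np.savez("w2.npz",p=p,d=d,W=W)
m=(W[...,2]>.018)&(W[...,2]<.026)&(d>0)&(np.hypot(W[...,0]-.4315,W[...,1]+.039)<.05);print("A",rect(W[m]))
cv2.imwrite("pics/w2.png",cv2.resize(p[:,:,::-1],(800,600),interpolation=cv2.INTER_CUBIC))
E
```

```text
9.1333 [ 0.43072199 -0.03980751  0.2280414 ] [7.20470037e-01 6.93485951e-01 1.67047351e-04 3.66279437e-04] [-1.18592154e-01  8.86343154e-02  1.85159669e+00 -2.20361588e-04
  1.20058316e+00 -8.03489239e-02] 1.003598495280446
A (array([430.8, -38. ]), array([34.8, 59.9]), np.float32(87.6), array([20.4, 21.4, 22.5]), 1520)
```

View pics/w2.png

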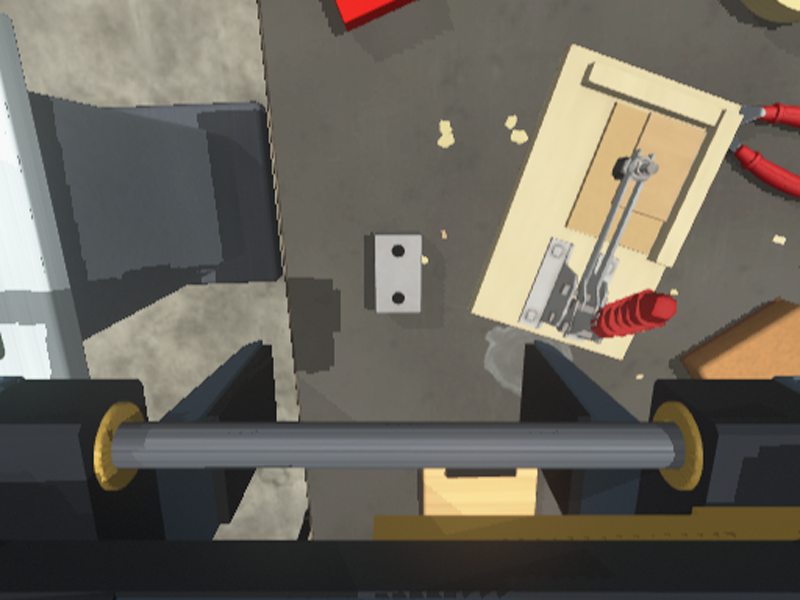

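The view shows block A at (398,274), lying between the open fingers, with the fixture clear to the right. Next: descend and grip.

To row units: -18 cm / 30 = -0.6, -15.5 cm / 30 = -0.5167.

Call:
servo_tool([
  [[0,0.0033,-0.1333],[0,0,0]],
  [[0,0.0033,-0.2667],[0,0,0]],
  [[0,0.0033,-0.4],[0,0,0]],
  [[0,0.0033,-0.5167],[0,0,0]],
  [[0,0.0033,-0.6],[0,0,0]],
])

```text
time_s: 9.6
eef_pos: [0.4293, -0.039, 0.0454]
orientation: [0.721, 0.693, -0.001, -0.001]
ft_force: [0.0, 0.9, 0.1]
grip_width: 0.996
finger_force: 0.0
```

To row units: -3 cm / 30 = -0.1, -2.5 cm / 30 = -0.0833.

Call:
servo_tool([
  [[0,0,-0.05],[0,0,0]],
  [[0,0,-0.0833],[0,0,0]],
  [[0,0,-0.1],[0,0,0]],
  [[0,0,-0.1],[0,0,0]],
  [[0,0,-0.1],[0,0,0]],
])

```text
time_s: 10.02
eef_pos: [0.4313, -0.0392, 0.0182]
orientation: [0.72, 0.694, 0.0, 0.0]
ft_force: [-0.5, -0.3, -0.7]
grip_width: 0.998
finger_force: 0.0
```

Call:
servo_tool([
  [[0,0,0],[0,0,0]],
  [[0,0,0],[0,0,0]],
  [[0,0,0],[0,0,0]],
  [[0,0,0],[0,0,0]],
  [[0,0,0],[0,0,0]],
], jaw=1)

```text
time_s: 10.43
eef_pos: [0.4311, -0.0391, 0.0182]
orientation: [0.72, 0.694, 0.0, 0.0]
ft_force: [-0.5, -0.3, -1.1]
grip_width: 0.667
finger_force: 0.0
```

Call:
servo_tool([
  [[0,0,0],[0,0,0]],
  [[0,0,0],[0,0,0]],
  [[0,0,0],[0,0,0]],
  [[0,0,0],[0,0,0]],
  [[0,0,0],[0,0,0]],
])

```text
time_s: 10.85
eef_pos: [0.4309, -0.0391, 0.0179]
orientation: [0.72, 0.694, 0.0, -0.0]
ft_force: [-0.3, -0.3, -0.4]
grip_width: 0.382
finger_force: 30.0
```

To row units: 19 cm / 30 = 0.6333, 15 cm / 30 = 0.5.

Call:
servo_tool([
  [[0,0,0.1],[0,0,0]],
  [[0,0,0.2333],[0,0,0]],
  [[0,0,0.3667],[0,0,0]],
  [[0,0,0.5],[0,0,0]],
  [[0,0,0.6333],[0,0,0]],
])

```text
time_s: 11.27
eef_pos: [0.4298, -0.0389, 0.2092]
orientation: [0.72, 0.694, -0.001, -0.001]
ft_force: [0.9, -0.1, -4.4]
grip_width: 0.381
finger_force: 30.0
```

To row units: -18 cm / 30 = -0.6, -14 cm / 30 = -0.4667, -35 degrees / 90 = -0.3889.

Call:
servo_tool([
  [[0,-0.0667,0.1167],[0,0,-0.0778]],
  [[0.0067,-0.2,0.1333],[0,0,-0.1556]],
  [[0.0133,-0.3333,0.1333],[0,0,-0.2333]],
  [[0.02,-0.4667,0.1333],[0,0,-0.3111]],
  [[0.0267,-0.6,0.1333],[0,0,-0.3889]],
])

```text
time_s: 11.68
eef_pos: [0.4381, -0.2204, 0.2475]
orientation: [0.897, 0.443, -0.0, -0.0]
ft_force: [1.0, 1.0, -2.8]
grip_width: 0.384
finger_force: 30.0
```

To row units: -12 cm / 30 = -0.4, -11 cm / 30 = -0.3667, -35 degrees / 90 = -0.3889.

Call:
servo_tool([
  [[0,-0.1,0],[0,0,-0.0778]],
  [[0,-0.2,0],[0,0,-0.1556]],
  [[0,-0.3,0],[0,0,-0.2333]],
  [[0,-0.3667,0],[0,0,-0.3111]],
  [[0,-0.4,0],[0,0,-0.3889]],
])

```text
time_s: 12.1
eef_pos: [0.4382, -0.3416, 0.2464]
orientation: [0.988, 0.152, -0.001, -0.0]
ft_force: [-0.4, 0.2, -2.7]
grip_width: 0.388
finger_force: 30.0
```

To row units: -18.9 degrees / 90 = -0.21.

Call:
servo_tool([
  [[0,0,0],[0,0,-0.0778]],
  [[0,0,0],[0,0,-0.1556]],
  [[0,0,0],[0,0,-0.21]],
  [[0,0,0],[0,0,-0.21]],
  [[0,0,0],[0,0,-0.21]],
])

```text
time_s: 12.52
eef_pos: [0.4385, -0.3388, 0.247]
orientation: [1.0, -0.008, -0.001, -0.001]
ft_force: [0.9, -0.3, -3.6]
grip_width: 0.384
finger_force: 30.0
```

```bash
python3 - <<'E'
from h import *
s=sensors.sense();print(s['time_s'],s['eef_pos'],s['orientation'],s['grip_width'],s['ft_force'])
p,d=imaging.camera("wrist");W=cloud("wrist",d);np.savez("w3.npz",p=p,d=d,W=W)
cv2.imwrite("pics/w3.png",cv2.resize(p[:,:,::-1],(800,600),interpolation=cv2.INTER_CUBIC))
E
```

```text
12.5167 [ 0.43849969 -0.33875683  0.24696024] [ 9.99971207e-01 -7.52019354e-03 -8.13988289e-04 -6.07051801e-04] 0.3839008308529796 [ 0.94148755 -0.26474487 -3.60449624]
```

View pics/w3.png

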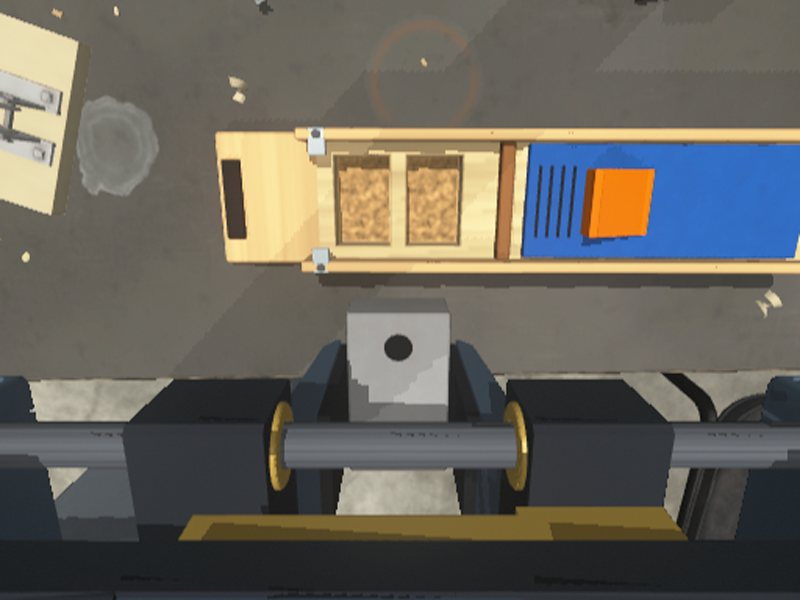

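The view shows both pockets open: tail pocket about (335–391, 155–244) and lip pocket about (406–463, 155–244). The cover lies flat beyond the lip and the block is held at (398,350). I'll measure the rims on the deck plane.

```bash
python3 - <<'E'
from h import *
z=np.load("w3.npz");p,d,W=z["p"],z["d"],z["W"]
v,u=np.mgrid[:384,:512]
s=sensors.sense();print(s['eef_pos'])
# pocket floor+walls: below deck
for nm,u0,u1 in(("tail",205,256),("lip",252,304)):
    m=(u>u0)&(u<u1)&(v>92)&(v<162)&(W[...,2]<.026)&(W[...,2]>0)
    print(nm,rect(W[m]), "px",u[m].min(),u[m].max(),v[m].min(),v[m].max())
from scipy.spatial.transform import Rotation as R
def ray(pu,pv,zw):
    c=imaging.calibration("wrist");K=c["camera_matrix"];M=c["mount"];Rt=R.from_quat([.99997,-.0085,0,0]).as_matrix() if 0 else R.from_quat(s["orientation"]).as_matrix()
    r=Rt@(M[:3,:3]@np.array([(pu-K[0,2])/K[0,0],(pv-K[1,2])/K[1,1],1]));o=Rt@M[:3,3]+s["eef_pos"]
    return (o+r*(zw-o[2])/r[2])*1000
g=cv2.cvtColor(p,cv2.COLOR_RGB2GRAY).astype(float)
# rim edges by gradient along averaged profiles
row=g[110:148,195:315].mean(0);col1=g[85:170,217:247].mean(1);col2=g[85:170,263:292].mean(1)
for nm,a,o in(("u",row,195),("vtail",col1,85),("vlip",col2,85)):
    gr=np.diff(a);ix=np.argsort(-abs(gr))[:14];print(nm,sorted((int(i)+o+.5+.5,round(gr[i])) for i in ix))
m=(d>0)&(d<.22)&(u>223)&(u<288)&(v>185)&(v<255)
B=W[m];t=np.median(B[:,2]);k=B[abs(B[:,2]-t)<.003];print("block top z",t,"x max",np.percentile(k[:,0],[98,99.5]),"y",np.percentile(k[:,1],[1,99]))
for pt in((335,244),(391,244),(335,155),(391,155),(406,244),(463,244),(406,155),(463,155)):print(pt,ray(pt[0]*.64,pt[1]*.64,.032).round(1))
E
```

```text
[ 0.43862113 -0.33877594  0.24716686]
tail (array([ 493.8, -312.9]), array([40.9, 66. ]), np.float32(179.0), array([7.3, 8.4, 9.8]), 2025) px 214 249 99 156
lip (array([ 492.9, -366.7]), array([40.5, 66.1]), np.float32(179.1), array([7.3, 8.5, 9.9]), 2015) px 260 295 99 156
u [(213.0, -29), (214.0, -72), (215.0, -19), (218.0, 32), (219.0, 23), (249.0, 35), (251.0, 21), (259.0, -32), (260.0, -66), (262.0, 51), (293.0, -54), (294.0, -19), (295.0, 50), (296.0, 51)]
vtail [(88.0, -24), (89.0, -55), (91.0, 26), (99.0, -42), (100.0, -23), (108.0, 30), (109.0, 22), (155.0, -29), (157.0, 48), (158.0, 35), (165.0, -45), (166.0, -27), (167.0, 32), (168.0, 36)]
vlip [(88.0, -23), (89.0, -56), (91.0, 26), (99.0, -34), (100.0, -29), (108.0, 32), (109.0, 25), (155.0, -25), (157.0, 54), (158.0, 36), (165.0, -41), (166.0, -30), (168.0, 45), (169.0, 27)]
block top z 0.25071735358897934 x max [0.4694261  0.46977358] y [-0.35673787 -0.32352923]
(335, 244) [ 461.9 -292.1   32. ]
(391, 244) [ 461.2 -334.4   32. ]
(335, 155) [ 526.1 -295.3   32. ]
(391, 155) [ 525.4 -335.6   32. ]
(406, 244) [ 461.1 -345.7   32. ]
(463, 244) [ 460.4 -388.8   32. ]
(406, 155) [ 525.3 -346.4   32. ]
(463, 155) [ 524.6 -387.5   32. ]
```

To row units: -16 cm / 30 = -0.5333, -12 cm / 30 = -0.4.

Call:
servo_tool([
  [[0.09,0.0433,-0.0833],[0,0,0]],
  [[0.18,0.0883,-0.1333],[0,0,0]],
  [[0.18,0.0883,-0.2667],[0,0,0]],
  [[0.18,0.0883,-0.4],[0,0,0]],
  [[0.18,0.0883,-0.5333],[0,0,0]],
])

```text
time_s: 12.98
eef_pos: [0.4935, -0.312, 0.0866]
orientation: [1.0, -0.007, 0.0, 0.0]
ft_force: [-0.0, 0.2, -4.8]
grip_width: 0.381
finger_force: 30.0
```

To row units: -3.4 cm / 30 = -0.1133, -3.2 cm / 30 = -0.1067.

Call:
servo_tool([
  [[0,0,-0.0667],[0,0,0]],
  [[0,0,-0.1067],[0,0,0]],
  [[0,0,-0.1133],[0,0,0]],
  [[0,0,-0.1133],[0,0,0]],
  [[0,0,-0.1133],[0,0,0]],
])

```text
time_s: 13.4
eef_pos: [0.4937, -0.313, 0.0548]
orientation: [1.0, -0.008, 0.001, 0.001]
ft_force: [0.3, -0.2, -3.2]
grip_width: 0.382
finger_force: 30.0
```

```bash
python3 - <<'E'
from h import *
s=sensors.sense();print(s['time_s'],s['eef_pos'],s['orientation'],s['ft_force'])
p,d=imaging.camera("wrist");W=cloud("wrist",d);np.savez("w4.npz",p=p,d=d,W=W)
cv2.imwrite("pics/w4.png",cv2.resize(p[60:300,120:440,::-1],(800,600),interpolation=cv2.INTER_CUBIC))
E
```

```text
13.4 [ 0.49374247 -0.31301183  0.05484571] [ 9.99965394e-01 -8.26076926e-03  8.10605255e-04  5.59109508e-04] [ 0.29333023 -0.18167711 -3.16465452]
```

View pics/w4.png

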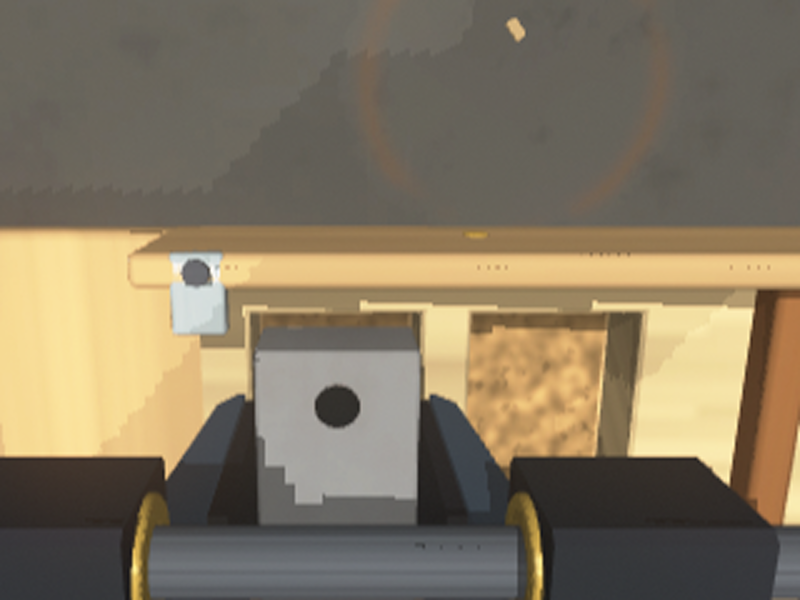

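The block's bottom edge (260–418) sits inside the pocket rim (250–424), with about 3 mm of gap at the far side. It is aligned, so I'll lower it and release with a part opening.

To row units: -1.3 cm / 30 = -0.0433, -1.1 cm / 30 = -0.0367.

Call:
servo_tool([
  [[0,0,-0.0133],[0,0,0]],
  [[0,0,-0.0267],[0,0,0]],
  [[0,0,-0.0367],[0,0,0]],
  [[0,0,-0.0433],[0,0,0]],
  [[0,0,-0.0433],[0,0,0]],
])

```text
time_s: 13.87
eef_pos: [0.4927, -0.3125, 0.0405]
orientation: [1.0, -0.009, -0.0, -0.0]
ft_force: [0.4, 0.3, -3.5]
grip_width: 0.384
finger_force: 30.0
```

```bash
python3 -c "
from h import *
s=sensors.sense();print(s['eef_pos'],s['ft_force'],s['ft_torque'])"
```

```text
[ 0.49272864 -0.31247923  0.04049491] [ 0.40333047  0.29223482 -3.50115833] [0.03596242 0.01294996 0.02875609]
```

To row units: 0.05 cm / 30 = 0.0017.

Call:
servo_tool([
  [[0,0,0.0017],[0,0,0]],
  [[0,0,0.0017],[0,0,0]],
  [[0,0,0.0017],[0,0,0]],
  [[0,0,0.0017],[0,0,0]],
  [[0,0,0.0017],[0,0,0]],
], jaw=0.5)

```text
time_s: 14.28
eef_pos: [0.4932, -0.3127, 0.0418]
orientation: [1.0, -0.009, 0.0, 0.0]
ft_force: [0.2, 0.2, 0.5]
grip_width: 0.499
finger_force: 0.0
```

To row units: 16 cm / 30 = 0.5333, 12.5 cm / 30 = 0.4167.

Call:
servo_tool([
  [[0,0,0.0667],[0,0,0]],
  [[0,0,0.1667],[0,0,0]],
  [[-0.0333,0,0.3],[0,0,0]],
  [[-0.1,-0.0333,0.4167],[0,0,0]],
  [[-0.1667,-0.0667,0.5333],[0,0,0]],
])

```text
time_s: 14.7
eef_pos: [0.4427, -0.3323, 0.2032]
orientation: [1.0, -0.008, 0.0, 0.0]
ft_force: [0.2, -0.4, 0.5]
grip_width: 0.503
finger_force: 0.0
```

To row units: 3 cm / 30 = 0.1, 2 cm / 30 = 0.0667.

Call:
servo_tool([
  [[0,0,0.0667],[0,0,0]],
  [[0,0,0.1],[0,0,0]],
  [[0,0,0.1],[0,0,0]],
  [[0,0,0.1],[0,0,0]],
])

```text
time_s: 15.03
eef_pos: [0.443, -0.3322, 0.2306]
orientation: [1.0, -0.008, -0.0, -0.0]
ft_force: [-1.0, -0.8, -0.3]
grip_width: 0.508
finger_force: 0.0
```

```bash
python3 - <<'E'
from h import *
s=sensors.sense();print(s['time_s'],s['eef_pos'],s['orientation'],s['ft_force'],s['grip_width'])
p,d=imaging.camera("wrist");W=cloud("wrist",d)
m=(W[...,2]>.024)&(W[...,2]<.0335)&(d>0)&(cv2.cvtColor(p,cv2.COLOR_RGB2HSV)[...,1]<40)&(np.hypot(W[...,0]-.494,W[...,1]+.3135)<.045)
P=W[m];print(rect(P));A=np.c_[P,np.ones(len(P))][:,[0,1,3]];c=np.linalg.lstsq(A,P[:,2],rcond=None)[0];print("slopes",c)
E
```

```text
15.0333 [ 0.44296821 -0.33215525  0.23063344] [ 9.99964254e-01 -8.44585634e-03 -2.75368152e-04 -2.86039323e-04] [-0.96838546 -0.82559679 -0.28682099] 0.5076953137721799
(array([ 494.6, -305.1]), array([47.7, 61.3]), np.float32(178.8), array([27.4, 28.4, 29.5]), 1541)
slopes [-0.00191485  0.00244668  0.03017776]
```

To row units: 17.2 cm / 30 = 0.5733, 13.3 cm / 30 = 0.4433, 35 degrees / 90 = 0.3889.

Call:
servo_tool([
  [[0,0.05,0.0667],[0,0,0.0778]],
  [[0.0267,0.1833,0.09],[0,0,0.1556]],
  [[0.0567,0.3133,0.09],[0,0,0.2333]],
  [[0.0867,0.4433,0.09],[0,0,0.3111]],
  [[0.12,0.5733,0.09],[0,0,0.3889]],
], jaw=0)

```text
time_s: 15.5
eef_pos: [0.4784, -0.1583, 0.2562]
orientation: [0.955, 0.295, -0.002, -0.001]
ft_force: [0.2, 0.0, -0.8]
grip_width: 0.833
finger_force: 0.0
```

To row units: 19.5 cm / 30 = 0.65, 15.6 cm / 30 = 0.52, 35 degrees / 90 = 0.3889.

Call:
servo_tool([
  [[0.0333,0.13,0],[0,0,0.0778]],
  [[0.0667,0.26,0],[0,0,0.1556]],
  [[0.1,0.39,0],[0,0,0.2333]],
  [[0.1333,0.52,0],[0,0,0.3111]],
  [[0.1667,0.65,0],[0,0,0.3889]],
])

```text
time_s: 15.92
eef_pos: [0.5283, 0.0369, 0.2559]
orientation: [0.822, 0.569, -0.002, -0.001]
ft_force: [-0.2, 0.3, -0.1]
grip_width: 1.002
finger_force: 0.0
```

To row units: 17 cm / 30 = 0.5667, 15 cm / 30 = 0.5, 22 degrees / 90 = 0.2444.

Call:
servo_tool([
  [[0.0333,0.13,0],[0,0,0.0778]],
  [[0.0733,0.2567,0],[0,0,0.1556]],
  [[0.1167,0.38,0],[0,0,0.2333]],
  [[0.1667,0.5,0],[0,0,0.2444]],
  [[0.18,0.5667,-0.0333],[0,0,0.2444]],
])

```text
time_s: 16.33
eef_pos: [0.5845, 0.2092, 0.2467]
orientation: [0.699, 0.715, 0.001, -0.0]
ft_force: [0.9, -0.4, 0.3]
grip_width: 0.999
finger_force: 0.0
```

To row units: -2 cm / 30 = -0.0667.

Call:
servo_tool([
  [[0,0,-0.0667],[0,0,0]],
  [[0,0,-0.0667],[0,0,0]],
  [[0,0,-0.0667],[0,0,0]],
])

```text
time_s: 16.58
eef_pos: [0.5815, 0.2045, 0.2252]
orientation: [0.7, 0.714, -0.003, -0.001]
ft_force: [-0.1, -0.6, 0.3]
grip_width: 1.004
finger_force: 0.0
```

```bash
python3 - <<'E'
from h import *
s=sensors.sense();print(s['time_s'],s['eef_pos'],s['orientation'],s['joint_pos'],s['grip_width'])
p,d=imaging.camera("wrist");W=cloud("wrist",d);np.savez("w5.npz",p=p,d=d,W=W)
m=(W[...,2]>.018)&(W[...,2]<.026)&(d>0)&(np.hypot(W[...,0]-.583,W[...,1]-.205)<.05);print("B",rect(W[m]))
cv2.imwrite("pics/w5.png",cv2.resize(p[:,:,::-1],(800,600),interpolation=cv2.INTER_CUBIC))
E
```

```text
16.5833 [0.58148885 0.20449741 0.22521807] [ 0.70044381  0.71369933 -0.00310351 -0.00145033] [ 3.19650223e-01  3.86993407e-01  1.45367326e+00 -2.69257764e-04
  1.30777242e+00  3.00974593e-01] 1.003668735087992
B (array([584.4, 207.4]), array([34.7, 60. ]), np.float32(92.1), array([22.2, 23.2, 24.2]), 1527)
```

View pics/w5.png

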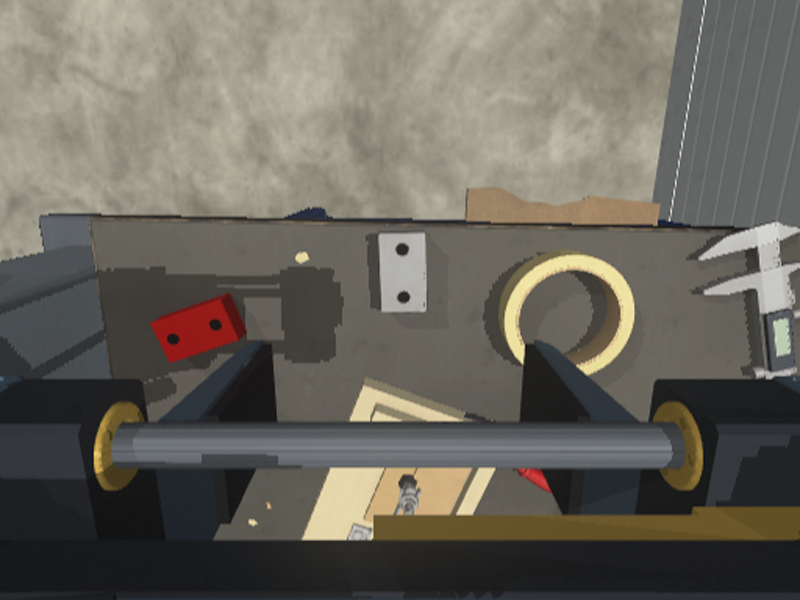

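The view shows block B at (402,272), with the tape roll about 55 mm to its right and the red decoy on the left. I'll narrow the jaws, let the arm settle and re-measure.

To row units: 0.1 cm / 30 = 0.0033.

Call:
servo_tool([
  [[0.0033,0.0033,0],[0,0,0]],
  [[0.0033,0.0033,0],[0,0,0]],
  [[0.0033,0.0033,0],[0,0,0]],
], jaw=0.25)

```text
time_s: 16.88
eef_pos: [0.5843, 0.2049, 0.2294]
orientation: [0.701, 0.713, 0.001, 0.0]
ft_force: [0.1, -0.3, -0.3]
grip_width: 0.815
finger_force: 0.0
```

```bash
python3 - <<'E'
from h import *
s=sensors.sense();print(s['time_s'],s['eef_pos'],s['orientation'],s['grip_width'])
p,d=imaging.camera("wrist");W=cloud("wrist",d)
m=(W[...,2]>.018)&(W[...,2]<.026)&(d>0)&(np.hypot(W[...,0]-.583,W[...,1]-.205)<.05);print("B",rect(W[m]))
E
```

```text
16.8833 [0.58434218 0.20491953 0.22941579] [7.01177469e-01 7.12986234e-01 7.78324929e-04 4.25400185e-04] 0.8146010954817076
B (array([582.8, 207.6]), array([34.9, 59.7]), np.float32(91.8), array([20.4, 21.4, 22.4]), 1484)
```

To row units: -18 cm / 30 = -0.6, 0.25 cm / 30 = 0.0083, 0.9 degrees / 90 = 0.01.

Call:
servo_tool([
  [[-0.0033,0.0083,-0.1333],[0,0,0.01]],
  [[-0.0033,0.0083,-0.2667],[0,0,0.01]],
  [[-0.0033,0.0083,-0.4],[0,0,0.01]],
  [[-0.0033,0.0083,-0.5167],[0,0,0.01]],
  [[-0.0033,0.0083,-0.6],[0,0,0.01]],
])

```text
time_s: 17.35
eef_pos: [0.5815, 0.2071, 0.0457]
orientation: [0.695, 0.719, -0.001, -0.001]
ft_force: [-0.8, 0.6, -0.5]
grip_width: 0.748
finger_force: 0.0
```

To row units: -3.05 cm / 30 = -0.1017, -2.6 cm / 30 = -0.0867.

Call:
servo_tool([
  [[0,0,-0.05],[0,0,0]],
  [[0,0,-0.0867],[0,0,0]],
  [[0,0,-0.1017],[0,0,0]],
  [[0,0,-0.1017],[0,0,0]],
  [[0,0,-0.1017],[0,0,0]],
])

```text
time_s: 17.77
eef_pos: [0.5838, 0.2081, 0.019]
orientation: [0.695, 0.719, 0.001, 0.001]
ft_force: [0.5, -0.5, -0.5]
grip_width: 0.751
finger_force: 0.0
```

Call:
servo_tool([
  [[0,0,0],[0,0,0]],
  [[0,0,0],[0,0,0]],
  [[0,0,0],[0,0,0]],
  [[0,0,0],[0,0,0]],
  [[0,0,0],[0,0,0]],
], jaw=1)

```text
time_s: 18.18
eef_pos: [0.5831, 0.208, 0.0183]
orientation: [0.695, 0.719, 0.0, 0.0]
ft_force: [0.0, 0.1, 0.2]
grip_width: 0.42
finger_force: 0.0
```

Call:
servo_tool([
  [[0,0,0],[0,0,0]],
  [[0,0,0],[0,0,0]],
  [[0,0,0],[0,0,0]],
  [[0,0,0],[0,0,0]],
  [[0,0,0],[0,0,0]],
])

```text
time_s: 18.6
eef_pos: [0.5832, 0.208, 0.0182]
orientation: [0.695, 0.719, 0.0, 0.0]
ft_force: [-0.5, -0.2, 3.5]
grip_width: 0.385
finger_force: 29.9
```

To row units: 19.5 cm / 30 = 0.65, 3.5 cm / 30 = 0.1167.

Call:
servo_tool([
  [[0,0,0.1167],[0,0,0]],
  [[0,0,0.25],[0,0,0]],
  [[0,0,0.3833],[0,0,0]],
  [[0,0,0.5167],[0,0,0]],
  [[0,0,0.65],[0,0,0]],
])

```text
time_s: 19.02
eef_pos: [0.5817, 0.2076, 0.2131]
orientation: [0.695, 0.719, -0.002, -0.001]
ft_force: [0.5, 0.8, -4.6]
grip_width: 0.382
finger_force: 29.9
```

To row units: -16.5 cm / 30 = -0.55, -12.6 cm / 30 = -0.42, -35 degrees / 90 = -0.3889.

Call:
servo_tool([
  [[0,-0.0333,0.1233],[0,0,-0.0778]],
  [[-0.0333,-0.16,0.14],[0,0,-0.1556]],
  [[-0.0667,-0.29,0.14],[0,0,-0.2333]],
  [[-0.1,-0.42,0.14],[0,0,-0.3111]],
  [[-0.1333,-0.55,0.14],[0,0,-0.3889]],
])

```text
time_s: 19.43
eef_pos: [0.5413, 0.0416, 0.2536]
orientation: [0.88, 0.474, -0.001, -0.001]
ft_force: [-0.2, -1.6, -4.4]
grip_width: 0.382
finger_force: 29.9
```

To row units: -19.5 cm / 30 = -0.65, -15.6 cm / 30 = -0.52, -35 degrees / 90 = -0.3889.

Call:
servo_tool([
  [[-0.0333,-0.13,0],[0,0,-0.0778]],
  [[-0.0667,-0.26,0],[0,0,-0.1556]],
  [[-0.1,-0.39,0],[0,0,-0.2333]],
  [[-0.1333,-0.52,0],[0,0,-0.3111]],
  [[-0.1667,-0.65,0],[0,0,-0.3889]],
])

```text
time_s: 19.85
eef_pos: [0.4912, -0.1534, 0.2535]
orientation: [0.982, 0.187, -0.001, -0.001]
ft_force: [0.2, 0.0, -4.4]
grip_width: 0.382
finger_force: 29.9
```

To row units: -19.5 cm / 30 = -0.65, -15.6 cm / 30 = -0.52, -23 degrees / 90 = -0.2556.

Call:
servo_tool([
  [[-0.0333,-0.13,0],[0,0,-0.0778]],
  [[-0.0667,-0.26,0],[0,0,-0.1556]],
  [[-0.1,-0.39,0],[0,0,-0.2333]],
  [[-0.1333,-0.52,0],[0,0,-0.2556]],
  [[-0.1667,-0.65,0],[0,0,-0.2556]],
])

```text
time_s: 20.27
eef_pos: [0.4413, -0.3482, 0.2534]
orientation: [1.0, -0.01, -0.001, -0.001]
ft_force: [1.1, 0.3, -3.2]
grip_width: 0.382
finger_force: 29.9
```

To row units: -1.5 cm / 30 = -0.05, -1 cm / 30 = -0.0333.

Call:
servo_tool([
  [[0,-0.05,-0.0333],[0,0,0]],
  [[0,-0.05,-0.0333],[0,0,0]],
  [[0,-0.05,-0.0333],[0,0,0]],
  [[0,-0.05,-0.0333],[0,0,0]],
  [[0,-0.05,-0.0333],[0,0,0]],
])

```text
time_s: 20.68
eef_pos: [0.4432, -0.3607, 0.2447]
orientation: [1.0, -0.009, -0.0, -0.0]
ft_force: [0.3, 0.3, -3.9]
grip_width: 0.377
finger_force: 29.9
```

```bash
python3 - <<'E'
from h import *
s=sensors.sense();print(s['time_s'],s['eef_pos'],s['orientation'],s['grip_width'],s['ft_force'])
p,d=imaging.camera("wrist");W=cloud("wrist",d);np.savez("w6.npz",p=p,d=d,W=W)
v,u=np.mgrid[:384,:512]
m=(d>0)&(d<.22)&(u>215)&(u<295)&(v>185)&(v<255)
B=W[m];t=np.median(B[:,2]);k=B[abs(B[:,2]-t)<.003];print("block top z",t,"x max",np.percentile(k[:,0],[98,99.5]),"y",np.percentile(k[:,1],[1,99]))
m=(W[...,2]<.026)&(W[...,2]>0)&(d>.25)&(abs(W[...,0]-.493)<.04)&(abs(W[...,1]+.3667)<.025);print("lip",rect(W[m]))
m=(W[...,2]<.033)&(W[...,2]>.02)&(d>.25)&(abs(W[...,0]-.494)<.04)&(abs(W[...,1]+.3135)<.024)&(cv2.cvtColor(p,cv2.COLOR_RGB2HSV)[...,1]<40);print("A",rect(W[m]))
cv2.imwrite("pics/w6.png",cv2.resize(p[:,:,::-1],(800,600),interpolation=cv2.INTER_CUBIC))
E
```

```text
20.6833 [ 0.44322354 -0.36066373  0.24469614] [ 9.99961685e-01 -8.73801105e-03 -2.31525306e-04 -4.70734580e-04] 0.37712370068425777 [ 0.2713113   0.29732251 -3.93089211]
block top z 0.24831270259199736 x max [0.47259384 0.47290083] y [-0.37900225 -0.34391526]
lip (array([ 492.6, -366.3]), array([41.2, 65.8]), np.float32(178.9), array([ 7.4,  8.5, 10. ]), 1994)
A (array([ 493.7, -313.4]), array([34.9, 58.3]), np.float32(179.0), array([28.8, 29.8, 30.8]), 1474)
```

View pics/w6.png

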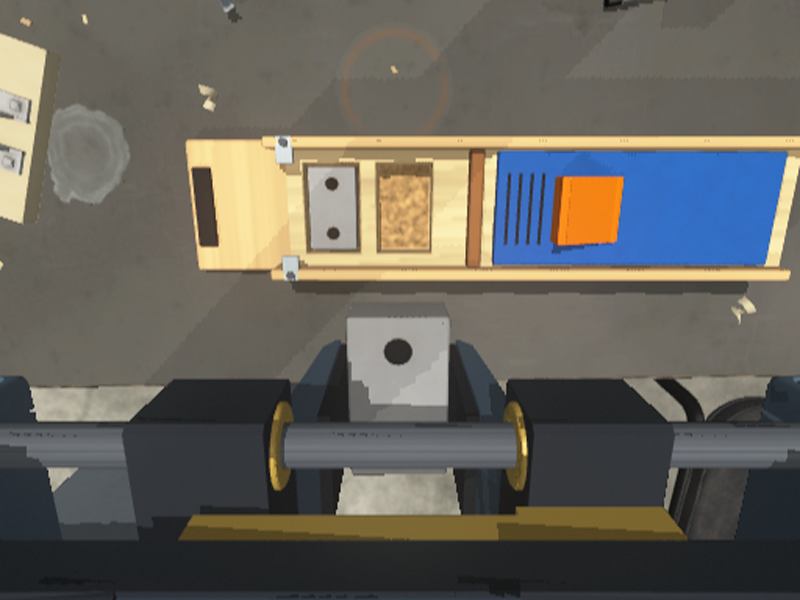

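Block A lies flat in the tail pocket at (332,208), with its top at z 29.8 mm. The empty lip pocket is at (404,208), B is held at (398,360), and the cover lies flat past the lip. Now placing B.

To row units: -15.5 cm / 30 = -0.5167, -12 cm / 30 = -0.4.

Call:
servo_tool([
  [[0.0867,-0.0083,-0.0833],[0,0,0]],
  [[0.1667,-0.0167,-0.1333],[0,0,0]],
  [[0.1667,-0.0167,-0.2667],[0,0,0]],
  [[0.1667,-0.0167,-0.4],[0,0,0]],
  [[0.1667,-0.0167,-0.5167],[0,0,0]],
])

```text
time_s: 21.15
eef_pos: [0.4935, -0.3654, 0.0883]
orientation: [1.0, -0.008, -0.0, -0.0]
ft_force: [-0.5, -0.6, -3.7]
grip_width: 0.382
finger_force: 29.9
```

To row units: -3.5 cm / 30 = -0.1167, -3.2 cm / 30 = -0.1067.

Call:
servo_tool([
  [[0,0,-0.0667],[0,0,0]],
  [[0,0,-0.1067],[0,0,0]],
  [[0,0,-0.1167],[0,0,0]],
  [[0,0,-0.1167],[0,0,0]],
  [[0,0,-0.1167],[0,0,0]],
])

```text
time_s: 21.57
eef_pos: [0.494, -0.3671, 0.0562]
orientation: [1.0, -0.009, 0.001, 0.001]
ft_force: [0.9, -0.5, -4.8]
grip_width: 0.383
finger_force: 29.9
```

To row units: -1.2 cm / 30 = -0.04, -1.1 cm / 30 = -0.0367.

Call:
servo_tool([
  [[0,0,-0.0133],[0,0,0]],
  [[0,0,-0.0267],[0,0,0]],
  [[0,0,-0.0367],[0,0,0]],
  [[0,0,-0.04],[0,0,0]],
  [[0,0,-0.04],[0,0,0]],
])

```text
time_s: 21.98
eef_pos: [0.4927, -0.367, 0.0426]
orientation: [1.0, -0.01, -0.0, -0.0]
ft_force: [-0.7, -0.3, -2.9]
grip_width: 0.38
finger_force: 29.9
```

```bash
python3 -c "
from h import *
s=sensors.sense();print(s['eef_pos'],s['ft_force'],s['ft_torque'])"
```

```text
[ 0.4927127  -0.36695194  0.04264539] [-0.71499421 -0.3076404  -2.88260625] [-0.00652202 -0.05626388 -0.03635714]
```

To row units: 0.05 cm / 30 = 0.0017.

Call:
servo_tool([
  [[0,0.0017,0],[0,0,0]],
  [[0,0.0017,0],[0,0,0]],
  [[0,0.0017,0],[0,0,0]],
  [[0,0.0017,0],[0,0,0]],
  [[0,0.0017,0],[0,0,0]],
], jaw=0.5)

```text
time_s: 22.4
eef_pos: [0.4932, -0.3668, 0.0434]
orientation: [1.0, -0.01, 0.0, 0.0]
ft_force: [0.2, 0.6, -0.4]
grip_width: 0.5
finger_force: 0.0
```

Call:
servo_tool([
  [[0,0,0.0667],[0,0,0]],
  [[0,0,0.1667],[0,0,0]],
  [[-0.0333,0,0.3],[0,0,0]],
  [[-0.1,0,0.4167],[0,0,0]],
  [[-0.1667,0,0.5333],[0,0,0]],
])

```text
time_s: 22.82
eef_pos: [0.4427, -0.3664, 0.2046]
orientation: [1.0, -0.009, 0.0, 0.0]
ft_force: [0.1, 0.0, -0.2]
grip_width: 0.504
finger_force: 0.0
```

To row units: 4 cm / 30 = 0.1333, 3 cm / 30 = 0.1.

Call:
servo_tool([
  [[0,0,0.1],[0,0,0]],
  [[0,0,0.1333],[0,0,0]],
  [[0,0,0.1333],[0,0,0]],
  [[0,0,0.1333],[0,0,0]],
  [[0,0,0.1333],[0,0,0]],
])

```text
time_s: 23.23
eef_pos: [0.4425, -0.3659, 0.2406]
orientation: [1.0, -0.009, -0.002, -0.001]
ft_force: [-1.0, -0.1, -1.0]
grip_width: 0.502
finger_force: 0.0
```

```bash
python3 - <<'E'
from h import *
s=sensors.sense();print(s['time_s'],s['eef_pos'],s['grip_width'],s['ft_force'])
p,d=imaging.camera("wrist");W=cloud("wrist",d);S=cv2.cvtColor(p,cv2.COLOR_RGB2HSV)[...,1]
for n,x,y in(("A",.4938,-.3135),("B",.4927,-.3665)):
    m=(W[...,2]<.06)&(W[...,2]>.02)&(d>.2)&(abs(W[...,0]-x)<.04)&(abs(W[...,1]-y)<.024)&(S<40)
    P=W[m];c=np.linalg.lstsq(np.c_[P[:,:2],np.ones(len(P))],P[:,2],rcond=None)[0];print(n,rect(P),"slope",c[:2].round(3))
cover("side")
for n,b in(("scene",None),):   # bystanders: change since start, robot-free area
    z=np.load("scene0.npz");q,_=imaging.camera("scene")
    for k,(u,v) in dict(sand=(326,305),driver=(345,281),tape=(228,418),red=(386,481)).items():
        a,c=int(u*.64),int(v*.64);print(k,np.abs(q[c-18:c+18,a-22:a+22].astype(int)-z["p"][c-18:c+18,a-22:a+22]).mean().round(1))
E
```

```text
23.2333 [ 0.44245907 -0.36586692  0.2406222 ] 0.5021534293884576 [-0.9521174  -0.06922749 -0.97160171]
A (array([ 499.2, -310. ]), array([41.6, 68.4]), np.float32(178.9), array([28.2, 29.3, 30.3]), 1527) slope [0.014 0.043]
B (array([ 492. , -367.5]), array([33.9, 58.9]), np.float32(179.6), array([28.2, 29.3, 30.3]), 1476) slope [0.002 0.   ]
23.2833 [ 0.4424 -0.3658  0.2404] [ 0.7  0.6 -0.4]
side 1886 y range [-632.2 -436.7]
-623 43.9; -603 43.9; -583 44.0; -563 43.7; -543 43.9; -523 43.8; -503 43.9; -483 43.5; -463 43.6; -443 43.5; 
sand 6.4
driver 6.3
tape 6.7
red 5.5
```

```bash
python3 -c "
from bench import env
print(env.hand_in())"
```

```text
the job is handed in; nothing more can be done
None
```

The job is handed in: the cover lies flat on the run-out rest clear of the lip, one steel block lies flat in each pocket, and the sanding block, screwdriver and tape roll look unmoved; about 23 s of the 72 s were used.

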